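Wedge the draining tray

ROBOT

A 6-joint arm with a two-finger parallel gripper is mounted at the origin on the work surface. World frame = base frame: x ahead of the robot, y to its left, z up, the work surface at z = 0. Lengths are in m, angles in rad, forces in N, time in s.
With the tool pointing down it reaches from about 0.325 to 0.85 m from the base axis. Payload 4.4 kg.
Tool frame: the origin (TCP) lies between the finger pads; the fingertips stand robot.tips_ahead ahead of it and the grasp point (between the pads) is the TCP (robot.tips_ahead is the distance from the TCP to the fingertips, in m); z points along the fingers, y is the line along which they close (so a half turn about z gives the same grasp; the last joint's range is limited). The gripper opens to 94 mm and grips with 3 to 60 N. Pads are 16 mm wide; open, the fingers measure 119 mm over their backs; the gripper's body (75 mm by 177 mm) begins 78 mm behind the grasp point.
Start: joints at [-1.315, 0.207, 1.542, -0, 1.393, -0.15], TCP at [0.227, -0.528, 0.224] pointing down, gripper open.
Joint ranges: [-2.73, 2.73], [-0.86, 2.22], [0.23, 2.46], [-1.11, 4.25], [0.08, 2.63], [-2.82, 2.82]. Speed limits (rad/s): [2.79, 2.79, 3.14, 3.14, 3.14, 3.14].

INTERFACE

Orientations are given as a rotation vector (axis times angle).
In Python, from plant import robot gives the robot as it stands.
- The arm moves only by the shell command python3 -m pendant 'ROWS' [FORCE]. ROWS is JSON, a list of rows, each an object with "travel": the shift along the tool's x, y, z in mm, a list of three; "dr": the turn, a rotation vector about the tool's x, y, z in rad, a list of three; "hand": the gripper command: -1 is fully open, 1 is shut, values between are in proportion. In form: [{"travel": [dx, dy, dz], "dr": [wx, wy, wz], "hand": hand}, ...]. A call has 1 to 10 rows; each row is the pose to reach, as a shift and turn from the pose commanded when the call began, along the tool's axes at that moment; what a row does not reach only later rows make up. A row lasts 1/8 s, in which the tool goes at most 62.5 mm and 10.7 degrees, less where a joint would pass 70% of its speed; a pose out of reach is approached as far as the arm can. A call with a gripper value outside its range is refused whole. The fingers move at their own pace and stop on an object; FORCE is the grip in N (left out, the last holds). Time passes only in rows, so rows that repeat a pose let the fingers close. It gives the time, the measured TCP pose, the force, the opening and the grip force at its end, in the units of the state.
- robot.state(): the state, without advancing time (a new reading comes with each control period).
- robot.capture(name): name is "scene" or "side" or "wrist"; returns a dict with "frame" (384x512x3 uint8, blue, green, red), "camera_matrix" (3x3 intrinsics, pixels), "k1" (the pictures are not rectified: a ray, as slopes to the right and down, at radius r is drawn at 1 + k1 r^2 times it, then the intrinsics apply), "origin" and "orientation" of the camera in the world. Camera axes: x right, y down, z forward; pixel columns grow to the right and rows downward; lengths in m; the calibration is good to about 2 mm. A picture is of the moment at which its call begins. There is no depth.
- robot.sign_off(): hands the job in; it is judged then, once.
The state is a dict: "time": time; "joints": joint angles; "joint_vel": joint speeds; "effort": joint torques, N m; "ee_pos": TCP position; "orientation": TCP orientation; "wrist_force": force on the tool from outside, world axes, zero at the start; "moment": the same for the moment, N m; "width": finger opening in m; "gripper_force": force on a finger pad.
Only numpy, scipy, OpenCV 4.12 (cv2) and the standard library are available. Lean on these libraries where they do the work, as an engineer would, in place of code of your own. Each camera call takes 0.05 s, during which the arm holds its last target. There are 200 camera calls.

TASK

At the plating bench, take the tapered wooden wedge and push it, thin end first and straight in, under the middle of the draining tray's front edge (the edge nearest the robot) until it jams tight and holds that edge up clearly, at least 5 mm, off its two rubber feet. Leave the wedge there flat on the bench; the shorter flat slat of the same wood is not the right piece.

Things in the scene. Friction and masses are not known exactly. Their poses are not given: they have to be found in the camera images.
- wedge: Loose plain wooden wedge flat on the bench, about 80 g: 120 mm long, 36 mm wide, top sloping evenly from a 30 mm high heel to a 4 mm thin end. Origin at the middle of its underside; x points along it to the thin end (thin end at x = +60 mm, heel at x = -60 mm), z up.
- slat: Bystander: loose flat slat of the same wood, 90 x 45 x 10 mm all along. Origin at the middle of its underside, x along its length. A small 60 mm high jar and a wrench also lie about.
- tray: Grey tray with dark wire rim and bent rods, 220 x 220 mm, 0.9 kg, 42 mm high, hinged along its back to a fixed stand; its front edge rests on two feet 170 mm apart, 14 mm over bare bench. Origin: middle of its lower front edge; x points inward to the hinge, y along the edge. The wedge touches the edge with its thin end 46 mm inside; each 10 mm more lifts it 2 mm, at 5-15 N; friction holds it.
Things that resemble listed ones, but are neither listed nor needed, are in the scene too. Leave any blue, green or white look-alike of the wedge alone.

How it is judged:
At the end, for the whole second after the job is handed in: The wedge lies flat on the bench (within about 6 degrees) under the front edge, within 30 mm of the edge's middle and 15 degrees of straight, pressed by the tray's weight (over 1.5 N), and holds the middle of the edge at least 3.5 mm above its rest height of 14 mm; wedge and tray are at rest (height (world z) of tray above 0.0175 m and contact force between wedge and tray above 1.5 N and x of wedge in the frame of tray between -0.02 and 0.06 m and y of wedge in the frame of tray between -0.03 and 0.03 m and angle between the x axis of wedge and the x axis of tray, either way round below 0.26 rad and angle between wedge's own z axis and vertical below 0.1 rad and height (world z) of wedge below 0.005 m and linear speed of each of wedge, tray below 0.01 m/s); the robot touches nothing.
It also fails if it takes over 38 s, if anything falls off the work surface, if the arm or the gripper's body presses on something with over 40 N, if the wrist force passes 120 N, or if a joint passes its speed limit or range.

## Working session

There is one attempt and no reset: what is moved stays moved. The work goes in short steps, Python scripts to look and compute and a shell command to move; the robot and the scene stay as the last step left them, time stands still between calls to the robot, and variables do not carry over. Pictures are saved under pics/ and viewed, at most 10 in all, crops included, and the job is handed in when it is done.

```bash
ls; mkdir -p pics; cat > h.py <<'E'
import numpy as np,cv2
from scipy.spatial.transform import Rotation as R
from plant import robot
def load(n):
    d=np.load(f'pics/{n}.npy',allow_pickle=True).item(); return d
def snap(cam,n):
    d=robot.capture(cam); np.save(f'pics/{n}.npy',d,allow_pickle=True); cv2.imwrite(f'pics/{n}.png',d['frame']); return d
def rot(o):
    o=np.array(o,float); return o if o.shape==(3,3) else R.from_rotvec(o).as_matrix()
def px2w(d,pts,z=0.):
    K=np.array(d['camera_matrix'],float);p=np.array(pts,float).reshape(-1,2)
    s=(p-K[:2,2])/[K[0,0],K[1,1]]
    u=s.copy()
    for _ in range(30): u=s/(1+d['k1']*(u**2).sum(1,keepdims=True))
    r=np.c_[u,np.ones(len(u))]@rot(d['orientation']).T; o=np.array(d['origin'],float)
    z=np.broadcast_to(z,len(p)); t=(z-o[2])/r[:,2]
    return o+t[:,None]*r
def w2px(d,X):
    K=np.array(d['camera_matrix'],float);c=(np.array(X,float).reshape(-1,3)-d['origin'])@rot(d['orientation'])
    u=c[:,:2]/c[:,2:]; u=u*(1+d['k1']*(u**2).sum(1,keepdims=True))
    return u*[K[0,0],K[1,1]]+K[:2,2]
E
python3 - <<'E'
from h import *
a=snap('scene','s0');b=snap('side','d0')
for d in(a,b): print(d['origin'],d['orientation'],d['k1'],d['camera_matrix'][0])
cv2.imwrite('pics/both.png',cv2.resize(np.vstack([a['frame'],b['frame']]),None,fx=.78,fy=.78))
cv2.imwrite('pics/s0b.png',cv2.resize(a['frame'],(800,600),interpolation=cv2.INTER_CUBIC))
print(robot.tips_ahead,robot.state())
E
```

```text
pics
[1.18604055 0.05733107 0.8402735 ] [-1.68291103 -1.91135524  0.77341789] 0.0403972374548279 [484.0773301   0.        257.7403047]
[0.11655669 0.52176942 0.8683107 ] [-0.71656154  2.71604626 -0.96911528] -0.09085496589863296 [499.14666587   0.         247.55588738]
0.019 {'time': 0.1, 'joints': array([-1.31550056e+00,  2.07326319e-01,  1.54274641e+00, -3.88260720e-05,
        1.39353764e+00, -1.50503296e-01]), 'joint_vel': array([ 0.00050316, -0.00189603, -0.00370455, -0.00153143, -0.00212183,
        0.00144447]), 'effort': array([ 7.98564979e-04, -3.71859848e+01, -2.82293952e+01,  7.00753718e-02,
        3.11882480e-02, -6.09152494e-05]), 'ee_pos': array([ 0.22678694, -0.52765199,  0.22344239]), 'orientation': array([-3.07517348e+00, -6.32668007e-01,  2.25783571e-04]), 'wrist_force': array([ 0.11834369, -0.04041632,  0.52299758]), 'moment': array([ 0.00891974,  0.05662511, -0.01058818]), 'gripper_force': 0.0, 'width': 0.0944278772476024}
```

View pics/s0b.png

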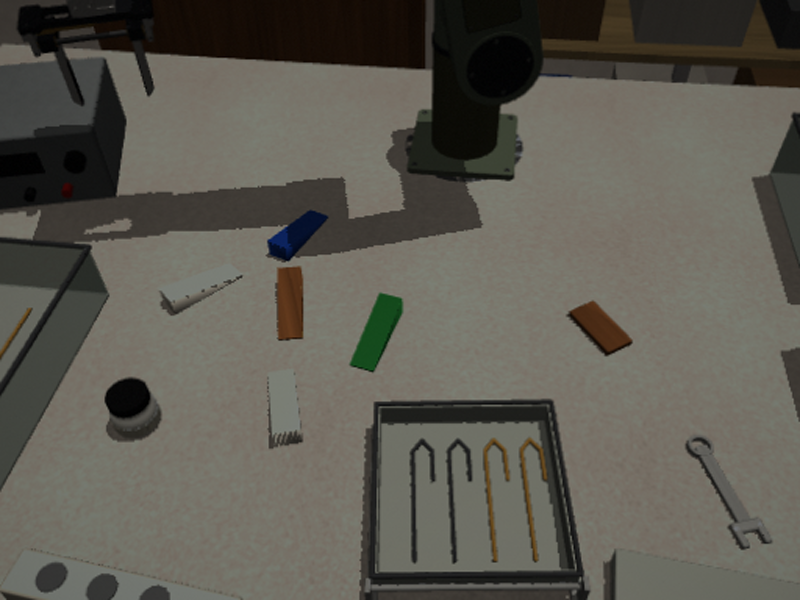

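View pics/d0.png

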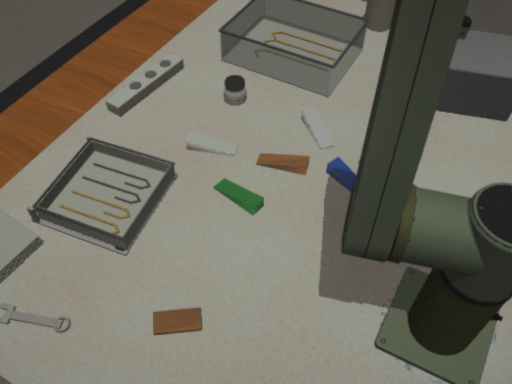

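The wooden candidates are scene (290,302) / side (284,162), long and narrow, and scene (600,327) / side (177,321), shorter and wide, so that one is the slat. The blue, green and white pieces are look-alikes. The first one fits the wedge. I'll confirm this and find its thick end in an enlarged crop.

```bash
python3 - <<'E'
from h import *
a=load('s0');b=load('d0')
c1=cv2.resize(a['frame'][160:230,150:220],(400,400),interpolation=cv2.INTER_CUBIC)
c2=cv2.resize(b['frame'][130:200,250:320],(400,400),interpolation=cv2.INTER_CUBIC)
c=np.hstack([c1,c2]); c=np.clip(c*1.6,0,255).astype(np.uint8)
cv2.imwrite('pics/c1.png',c)
c3=cv2.resize(a['frame'][245:384,225:385],(690,600),interpolation=cv2.INTER_CUBIC)
cv2.imwrite('pics/c2.png',np.clip(c3*1.6,0,255).astype(np.uint8))
E
```

```text
(no output)
```

View pics/c1.png

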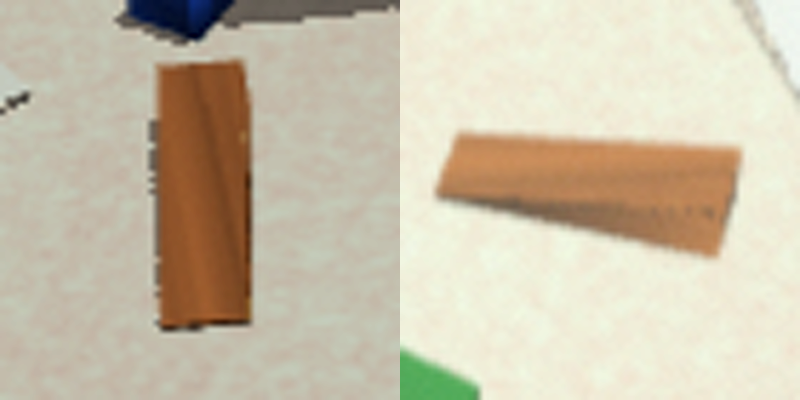

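View pics/c2.png

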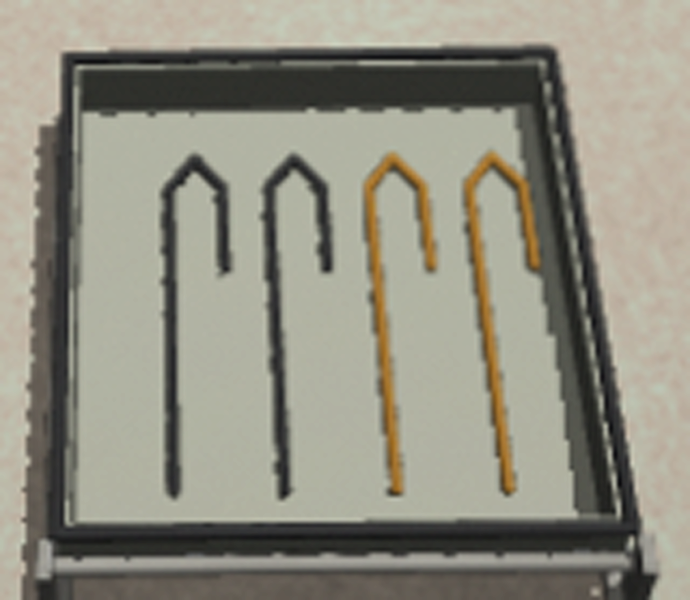

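The crop confirms it. In the scene crop the wedge's wide heel face is hidden at the top, robot side, and its thin end is at the bottom. In the side crop it tapers from the heel at the right (738,148)-(717,257) to thin at the left (457,133)-(437,195). The tray's front rim corners are at (62,53) and (555,47) in the crop. Next I fit the poses.

```bash
python3 - <<'E'
from h import *
from scipy.optimize import least_squares as LS
a=load('s0');b=load('d0')
S=lambda u,v:(150+(u)/5.714-.4,160+v/5.714-.4)
D=lambda u,v:(250+(u-400)/5.714-.4,130+v/5.714-.4)
T=lambda u,v:(225+u/4.3125-.4,245+v/4.3125-.4)
obs=[(a,S(156,65),(-60,-18,30)),(a,S(243,61),(-60,18,30)),(a,S(161,328),(60,-18,0)),(a,S(251,324),(60,18,0)),
(b,D(457,132),(60,-18,4)),(b,D(437,197),(60,18,0)),(b,D(717,257),(-60,18,0)),(b,D(740,148),(-60,-18,30))]
def place(p,P):
    P=np.array(P)/1000.;c,s=np.cos(p[2]),np.sin(p[2]);return [p[0]+c*P[0]-s*P[1],p[1]+s*P[0]+c*P[1],P[2]]
def fit(obs,p0,f=lambda p,P:place(p,P)):
    r=LS(lambda p:np.concatenate([(w2px(d,f(p,P))[0]-q) for d,q,P in obs]),p0,x_scale=.1)
    return r.x,r.fun.reshape(-1,2).round(1)
print('wedge',*fit(obs,[.45,-.2,0]))
to=[(a,T(62,53),(0,-110,0)),(a,T(555,47),(0,110,0)),(a,T(48,537),(220,-110,0)),(a,T(637,533),(220,110,0)),
(b,(175,176),(0,-110,0)),(b,(122,243),(0,110,0)),(b,(90,140),(220,-110,0)),(b,(33,217),(220,110,0))]
print('tray',*fit(to,[.6,0,0,.05],lambda p,P:place(p,P)[:2]+[p[3]]))
print('jar',px2w(b,[(233,100)],0),px2w(a,[(135*.64,435*.64)],0))
print('green',px2w(a,np.array([(385,293),(404,298),(352,362),(374,370)])*.64,[.03,.03,0,0]))
print('white',px2w(a,np.array([(268,372),(298,372),(272,445),(301,440)])*.64,0))
E
```

```text
wedge [ 0.44592333 -0.22596875  0.22732824] [[-0.2 -0.4]
 [-0.3 -0.9]
 [-0.3 -0.2]
 [-0.2 -0.8]
 [-0.3 -0. ]
 [-0.9  0.2]
 [-0.6  0.4]
 [-0.2 -0.1]]
tray [0.61943601 0.05053864 0.13080155 0.04046355] [[ 4.   2.4]
 [ 0.1  3.2]
 [ 4.1 -1.2]
 [-0.9 -0.5]
 [-0.8 -6.9]
 [ 1.8  1.4]
 [ 2.2  3.6]
 [ 2.4 -5.5]]
jar [[ 6.66546793e-01 -3.72273333e-01  1.11022302e-16]] [[ 0.69025914 -0.37361848  0.        ]]
green [[ 0.42728614 -0.0828595   0.03      ]
 [ 0.43400519 -0.05362294  0.03      ]
 [ 0.53771169 -0.11438337  0.        ]
 [ 0.54800337 -0.08126353  0.        ]]
white [[ 5.69251934e-01 -2.27866879e-01  1.11022302e-16]
 [ 5.64237555e-01 -1.86190320e-01 -1.11022302e-16]
 [ 6.83828500e-01 -1.92567486e-01  0.00000000e+00]
 [ 6.71989567e-01 -1.57112074e-01  0.00000000e+00]]
```

```bash
python3 - <<'E'
from h import *
b=load('d0')
c=cv2.resize(b['frame'][130:255,20:185],(792,600),interpolation=cv2.INTER_CUBIC)
cv2.imwrite('pics/c3.png',np.clip(c*1.6,0,255).astype(np.uint8))
a=load('s0');T=lambda u,v:(225+u/4.3125-.4,245+v/4.3125-.4)
for z in(.042,.056):
    w=px2w(a,[T(62,53),T(555,47),T(637,533),T(48,537)],z)[:,:2]; print(z,w.round(4).tolist(),np.linalg.norm(np.roll(w,-1,0)-w,axis=1).round(4))
E
```

```text
0.042 [[0.63, -0.0671], [0.5985, 0.1592], [0.8245, 0.1895], [0.8554, -0.0362]] [0.2285 0.228  0.2277 0.2276]
0.056 [[0.6397, -0.0649], [0.6089, 0.1574], [0.8309, 0.1872], [0.8612, -0.0345]] [0.2245 0.224  0.2237 0.2236]
```

View pics/c3.png

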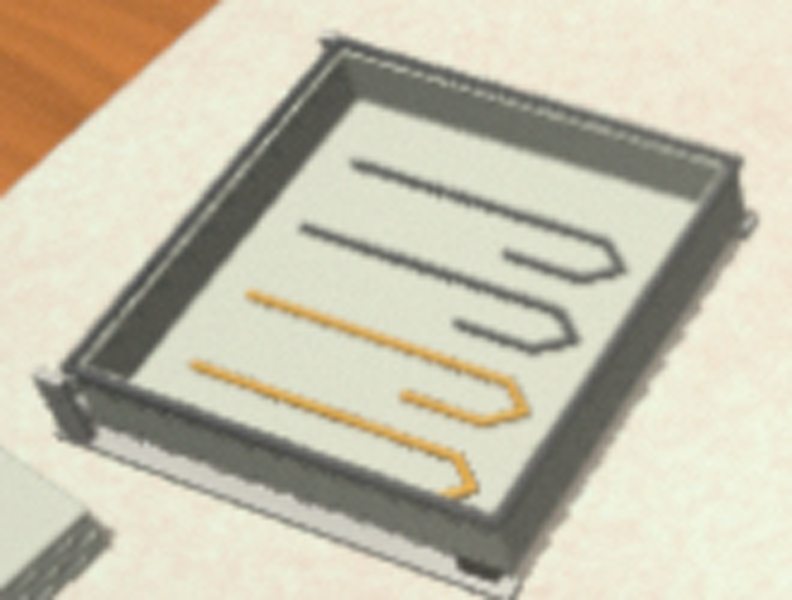

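The side crop shows the tray's rim corners at front (742,160) and (500,518), back (333,42) and (72,375), with the feet under the front edge. I refit with these.

```bash
python3 - <<'E'
from h import *
from scipy.optimize import least_squares as LS
a=load('s0');b=load('d0')
T=lambda u,v:(225+u/4.3125-.4,245+v/4.3125-.4)
D=lambda u,v:(20+u/4.8-.4,130+v/4.8-.4)
o=[(a,T(62,53),(-1,-1)),(a,T(555,47),(-1,1)),(a,T(48,537),(1,-1)),(a,T(637,533),(1,1)),
(b,D(742,160),(-1,-1)),(b,D(500,518),(-1,1)),(b,D(333,42),(1,-1)),(b,D(72,375),(1,1))]
def f(p):
    c,s=np.cos(p[2]),np.sin(p[2]);h=p[4]/2;out=[]
    for d,q,(i,j) in o:
        out.append(w2px(d,[p[0]+h*(c*i-s*j),p[1]+h*(s*i+c*j),p[3]])[0]-q)
    return np.concatenate(out)
r=LS(f,[.73,.06,.13,.05,.22],x_scale=.1);p=r.x;print(p.round(4),r.fun.round(1))
n=np.array([np.cos(p[2]),np.sin(p[2])]);e=p[:2]-.11*n;print('edge mid',e)
yaw=p[2];st=robot.state();Rt=rot(st['orientation']);print(Rt.round(3),yaw)
for g in (-.02,.0,.04,.05): print(g,'wedge origin target',e+n*g)
E
```

```text
[0.7328 0.0606 0.1425 0.0519 0.2235] [-0.3  0.5 -1.4  0.1  0.5 -0.1 -0.5 -0.9 -0.2 -0.  -0.3  1.8  0.9 -0.4
 -2.  -0.7]
edge mid [0.62395957 0.04497022]
[[ 0.919  0.395 -0.001]
 [ 0.395 -0.919  0.002]
 [ 0.    -0.002 -1.   ]] 0.14249647150673667
-0.02 wedge origin target [0.60416228 0.04212992]
0.0 wedge origin target [0.62395957 0.04497022]
0.04 wedge origin target [0.66355415 0.05065081]
0.05 wedge origin target [0.6734528  0.05207095]
```

```bash
cat >> h.py <<'E'
def rel(p,yaw):
    "shift (mm) and z turn from the current measured pose to TCP p with tool x at yaw, pointing down"
    st=robot.state();Rt=rot(st['orientation'])
    G=R.from_euler('z',yaw).as_matrix()@np.diag([1,-1,-1.])
    return (Rt.T@(np.array(p)-st['ee_pos'])*1000).round(1),R.from_matrix(Rt.T@G).as_rotvec().round(3),st['time'],st['ee_pos'].round(4)
E
python3 - <<'E'
from h import *
a=load('s0')
w=np.array([.446,-.226]);y=.227;M=np.array([[np.cos(y),-np.sin(y)],[np.sin(y),np.cos(y)]])
for n,P,z in [('blue',[(270,258),(290,260),(268,240),(292,246),(327,215)],[0,0,.03,.03,.0]),('whiteL',[(165,300),(178,311),(240,275),(238,266)],0)]:
    q=px2w(a,np.array(P)*.64,z)[:,:2];print(n,q.round(3).tolist(),((q-w)@M*1000).round().tolist())
g=w+M@[-.042,0];print(g)
print(rel([*g,.12],y));print(rel([*g,.0235],y))
E
```

```text
blue [[0.344, -0.283], [0.345, -0.25], [0.334, -0.285], [0.344, -0.243], [0.23, -0.213]] [[-112.0, -33.0], [-104.0, -1.0], [-122.0, -32.0], [-104.0, 6.0], [-208.0, 61.0]]
whiteL [[0.453, -0.419], [0.473, -0.392], [0.388, -0.32], [0.368, -0.329]] [[-36.0, -190.0], [-11.0, -167.0], [-78.0, -79.0], [-99.0, -83.0]]
[ 0.40507747 -0.23545233]
(array([ 279.1, -197.9,  103.9]), array([-0.002, -0.   ,  0.179]), 0.1, array([ 0.2268, -0.5277,  0.2234]))
(array([ 279.1, -197.7,  200.4]), array([-0.002, -0.   ,  0.179]), 0.1, array([ 0.2268, -0.5277,  0.2234]))
```

```bash
python3 -m pendant '[{"travel":[60,-42,22],"dr":[0,0,0.04],"hand":-1},{"travel":[115,-82,43],"dr":[0,0,0.08],"hand":-1},{"travel":[165,-118,62],"dr":[0,0,0.12],"hand":-1},{"travel":[215,-152,80],"dr":[0,0,0.16],"hand":-1},{"travel":[255,-181,95],"dr":[-0.002,0,0.179],"hand":-1},{"travel":[279,-198,104],"dr":[-0.002,0,0.179],"hand":-1},{"travel":[279,-198,104],"dr":[-0.002,0,0.179],"hand":-1},{"travel":[279,-198,104],"dr":[-0.002,0,0.179],"hand":-1}]' 45
python3 - <<'E'
from h import *
print(rel([.405,-.2355,.0235],.227)); d=snap('wrist','w1'); cv2.imwrite('pics/w1b.png',np.clip(d['frame']*1.5,0,255).astype(np.uint8))
c,s=np.cos(.227),np.sin(.227)
for P in [(-60,-18,30),(-60,18,30),(60,-18,4),(60,18,4)]:
    print(w2px(d,[.446+(c*P[0]-s*P[1])/1e3,-.226+(s*P[0]+c*P[1])/1e3,P[2]/1e3]).round(0))
E
```

```text
time: 1.1
ee_pos: [0.4051, -0.2366, 0.1205]
orientation: [3.119, 0.356, 0.0]
wrist_force: [-0.4, 0.1, -0.6]
width: 0.0938
gripper_force: 0.0
(array([ 0.2, -1.4, 97. ]), array([0.002, 0.   , 0.   ]), 1.1, array([ 0.4051, -0.2366,  0.1205]))
[[274. 224.]]
[[231. 224.]]
[[274.  76.]]
[[231.  76.]]
```

View pics/w1b.png

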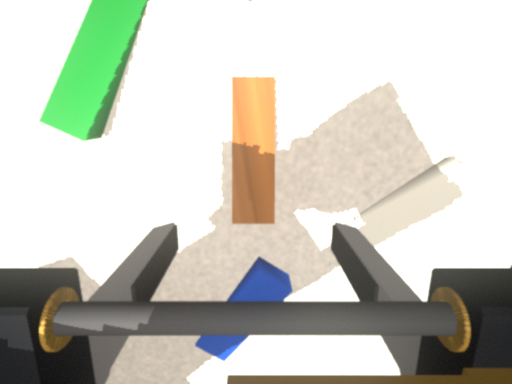

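The wrist view shows the wedge from columns 233 to 275 and rows 77 to 223. That matches the predicted corners, so I descend and grip.

```bash
python3 -m pendant '[{"travel":[0,-1,45],"dr":[0,0,0],"hand":-1},{"travel":[0,-1,85],"dr":[0,0,0],"hand":-1},{"travel":[0,-1,96.5],"dr":[0,0,0],"hand":-1},{"travel":[0,-1,96.5],"dr":[0,0,0],"hand":-1},{"travel":[0,-1,96.5],"dr":[0,0,0],"hand":0.4},{"travel":[0,-1,96.5],"dr":[0,0,0],"hand":1},{"travel":[0,-1,96.5],"dr":[0,0,0],"hand":1},{"travel":[0,-1,96.5],"dr":[0,0,0],"hand":1},{"travel":[0,-1,96.5],"dr":[0,0,0],"hand":1},{"travel":[0,-1,96.5],"dr":[0,0,0],"hand":1}]' 45
python3 -m pendant '[{"travel":[0,0,0],"dr":[0,0,0],"hand":1},{"travel":[0,0,0],"dr":[0,0,0],"hand":1}]' 45
python3 - <<'E'
from h import *
e=np.array([.624,.045]);y=.1425;n=np.array([np.cos(y),np.sin(y)])
for wx in(-.08,):
  for z in(.1,.024): print(wx,e+n*(wx-.042),rel([*(e+n*(wx-.042)),z],y))
E
```

```text
time: 2.4
ee_pos: [0.405, -0.2354, 0.0239]
orientation: [3.12, 0.355, 0.0]
wrist_force: [0.4, -0.3, -0.2]
width: 0.0375
gripper_force: 0.0
time: 2.65
ee_pos: [0.405, -0.2354, 0.0239]
orientation: [3.12, 0.355, 0.001]
wrist_force: [-0.2, 0.4, -0.1]
width: 0.0355
gripper_force: 45.0
-0.08 [0.50323659 0.02767378] (array([ 154.9, -234.1,  -76.5]), array([ 0.002, -0.   ,  0.084]), 2.65, array([ 0.405 , -0.2354,  0.0239]))
-0.08 [0.50323659 0.02767378] (array([ 154.9, -234.3,   -0.5]), array([ 0.002, -0.   ,  0.084]), 2.65, array([ 0.405 , -0.2354,  0.0239]))
```

```bash
python3 -m pendant '[{"travel":[0,0,-40],"dr":[0,0,0],"hand":1},{"travel":[5,-8,-76],"dr":[0,0,0],"hand":1},{"travel":[35,-53,-76],"dr":[0,0,0.02],"hand":1},{"travel":[65,-98,-76],"dr":[0,0,0.04],"hand":1},{"travel":[95,-143,-76],"dr":[0,0,0.06],"hand":1},{"travel":[125,-188,-76],"dr":[0,0,0.084],"hand":1},{"travel":[148,-223,-76],"dr":[0.002,0,0.084],"hand":1},{"travel":[155,-234,-76],"dr":[0.002,0,0.084],"hand":1},{"travel":[155,-234,-76],"dr":[0.002,0,0.084],"hand":1},{"travel":[155,-234,-76],"dr":[0.002,0,0.084],"hand":1}]'
python3 - <<'E'
from h import *
st=robot.state();print(st['width'],st['gripper_force'])
d=snap('wrist','w2');s=snap('side','d2')
A=np.clip(d['frame']*1.2,0,255).astype(np.uint8)
B=cv2.resize(np.clip(s['frame'][130:290,20:233]*1.6,0,255).astype(np.uint8),(512,384))
cv2.imwrite('pics/w2b.png',cv2.resize(np.vstack([A,B]),(400*1,600)))
e=np.array([.624,.045]);y=.1425;n=np.array([np.cos(y),np.sin(y)])
print(rel([*(e+n*(-.122)),.024],y))
E
```

```text
time: 3.9
ee_pos: [0.5028, 0.0264, 0.0993]
orientation: [3.133, 0.222, -0.001]
wrist_force: [-0.1, -0.1, 0.2]
width: 0.0354
gripper_force: 45.0
0.035422867826922916 44.9965900182724
(array([ 0.5, -1.4, 75.4]), array([ 0.   ,  0.   , -0.002]), 4.0, array([0.503 , 0.0263, 0.0994]))
```

View pics/w2b.png

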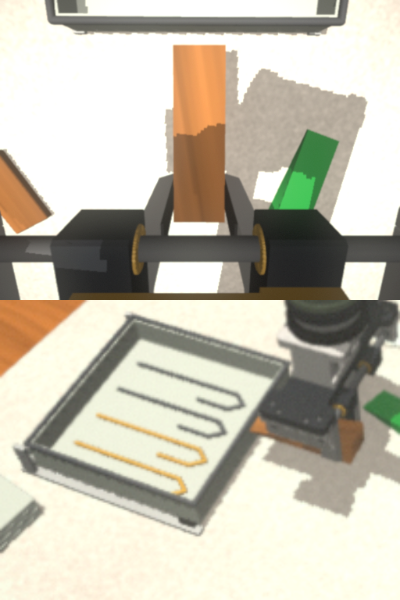

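The wrist view shows the tray rim spanning about x 48–347 (middle 197) and level. The wedge is centred at x 199, thin end forward and straight, so I lower it now.

```bash
python3 -m pendant '[{"travel":[0,-1,40],"dr":[0,0,0],"hand":1},{"travel":[0,-1,65],"dr":[0,0,0],"hand":1},{"travel":[0,-1,75],"dr":[0,0,0],"hand":1},{"travel":[0,-1,75],"dr":[0,0,0],"hand":1},{"travel":[0,-1,75],"dr":[0,0,0],"hand":1}]'
python3 -m pendant '[{"travel":[20,0,0],"dr":[0,0,0],"hand":1},{"travel":[40,0,0],"dr":[0,0,0],"hand":1},{"travel":[55,0,0],"dr":[0,0,0],"hand":1},{"travel":[60,0,0],"dr":[0,0,0],"hand":1},{"travel":[60,0,0],"dr":[0,0,0],"hand":1}]'
python3 -m pendant '[{"travel":[4,0,0],"dr":[0,0,0],"hand":1},{"travel":[8,0,0],"dr":[0,0,0],"hand":1},{"travel":[12,0,0],"dr":[0,0,0],"hand":1},{"travel":[16,0,0],"dr":[0,0,0],"hand":1},{"travel":[20,0,0],"dr":[0,0,0],"hand":1},{"travel":[20,0,0],"dr":[0,0,0],"hand":1}]' 55
```

```text
time: 4.62
ee_pos: [0.504, 0.028, 0.0252]
orientation: [3.133, 0.223, 0.003]
wrist_force: [0.1, 0.7, -0.3]
width: 0.0354
gripper_force: 45.0
time: 5.25
ee_pos: [0.5628, 0.037, 0.0247]
orientation: [3.134, 0.224, 0.001]
wrist_force: [1.0, 0.5, -0.7]
width: 0.0355
gripper_force: 45.0
time: 6.0
ee_pos: [0.5789, 0.04, 0.0236]
orientation: [-3.133, -0.225, 0.012]
wrist_force: [-8.8, -0.8, 3.3]
width: 0.0356
gripper_force: 55.0
```

```bash
python3 -m pendant '[{"travel":[4,0,0],"dr":[0,0,0],"hand":1},{"travel":[8,0,0],"dr":[0,0,0],"hand":1},{"travel":[12,0,0],"dr":[0,0,0],"hand":1},{"travel":[16,0,0],"dr":[0,0,0],"hand":1},{"travel":[20,0,0],"dr":[0,0,0],"hand":1},{"travel":[24,0,0],"dr":[0,0,0],"hand":1},{"travel":[24,0,0],"dr":[0,0,0],"hand":1}]' 55
python3 - <<'E'
from h import *
d=snap('wrist','w3');s=snap('side','d3')
A=np.clip(d['frame']*1.2,0,255).astype(np.uint8)
B=cv2.resize(np.clip(s['frame'][130:290,20:233]*1.6,0,255).astype(np.uint8),(512,384))
cv2.imwrite('pics/w3b.png',cv2.resize(np.vstack([A,B]),(400*1,600)))
# rim tracking: front rim in side view
print(rel([.624,.045,.024],.1425))
E
```

```text
time: 6.88
ee_pos: [0.6031, 0.0434, 0.0236]
orientation: [-3.133, -0.225, 0.011]
wrist_force: [-7.7, -0.3, 0.9]
width: 0.0356
gripper_force: 55.0
(array([21. ,  1.4, -0.5]), array([-0.001,  0.007,  0.001]), 6.975, array([0.6031, 0.0434, 0.0236]))
```

View pics/w3b.png

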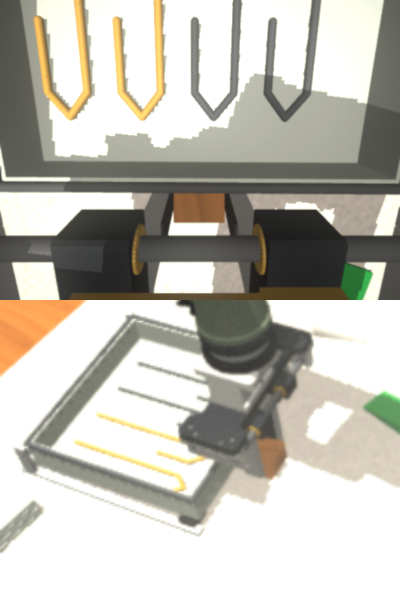

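The wedge is about 81 mm under the edge by the numbers, and the view shows its heel centred behind the rim. I release it and back off upward.

```bash
python3 -m pendant '[{"travel":[0,0,0],"dr":[0,0,0],"hand":0.1},{"travel":[0,0,0],"dr":[0,0,0],"hand":0},{"travel":[0,0,0],"dr":[0,0,0],"hand":-0.3},{"travel":[0,0,0],"dr":[0,0,0],"hand":-0.6},{"travel":[0,0,0],"dr":[0,0,0],"hand":-0.6},{"travel":[0,0,-30],"dr":[0,0,0],"hand":-0.6},{"travel":[0,0,-80],"dr":[0,0,0],"hand":-0.6},{"travel":[-30,0,-120],"dr":[0,0,0],"hand":-0.6},{"travel":[-90,0,-140],"dr":[0,0,0],"hand":-0.6},{"travel":[-130,0,-150],"dr":[0,0,0],"hand":-0.6}]'
python3 -m pendant '[{"travel":[-20,0,0],"dr":[0,0,0],"hand":-0.6},{"travel":[-20,0,0],"dr":[0,0,0],"hand":-0.6},{"travel":[-20,0,0],"dr":[0,0,0],"hand":-0.6}]'
python3 - <<'E'
from h import *
d=snap('wrist','w4');s=snap('side','d4');a=snap('scene','s4')
B=cv2.resize(np.clip(s['frame'][130:280,20:220]*1.6,0,255).astype(np.uint8),(800,600),interpolation=cv2.INTER_CUBIC)
cv2.imwrite('pics/d4b.png',B)
e=np.array([.624,.045]);y=.1425;M=np.array([[np.cos(y),-np.sin(y)],[np.sin(y),np.cos(y)]])
def pr(wx,wy,dz):
    for P in[(wx-60,wy-18,30),(wx-60,wy+18,30),(wx-60,wy-18,0),(wx-60,wy+18,0)]:
        q=e+M@np.array(P[:2])/1e3;print('heel',P,((w2px(s,[*q,P[2]/1e3])[0]-[20,130])*4).round(),w2px(d,[*q,P[2]/1e3])[0].round())
pr(21,0,0)
for f in (-.112,.112):
    q=e+M@np.array([-.002,f])
    print('rim rest/raised',[((w2px(s,[*q,z])[0]-[20,130])*4).round() for z in(.052,.0595)])
E
```

```text
time: 8.22
ee_pos: [0.4763, 0.0247, 0.1759]
orientation: [3.133, 0.224, 0.003]
wrist_force: [-0.4, -0.2, -0.0]
width: 0.0752
gripper_force: 0.0
time: 8.6
ee_pos: [0.4586, 0.022, 0.1747]
orientation: [3.134, 0.224, 0.002]
wrist_force: [-0.1, -0.2, 0.3]
width: 0.0751
gripper_force: 0.0
heel (-39, -18, 30) [604. 296.] [275.  49.]
heel (-39, 18, 30) [573. 346.] [235.  49.]
heel (-39, -18, 0) [610. 330.] [273.  55.]
heel (-39, 18, 0) [580. 380.] [237.  55.]
rim rest/raised [array([616., 131.]), array([615., 122.])]
rim rest/raised [array([414., 438.]), array([411., 429.])]
```

View pics/d4b.png

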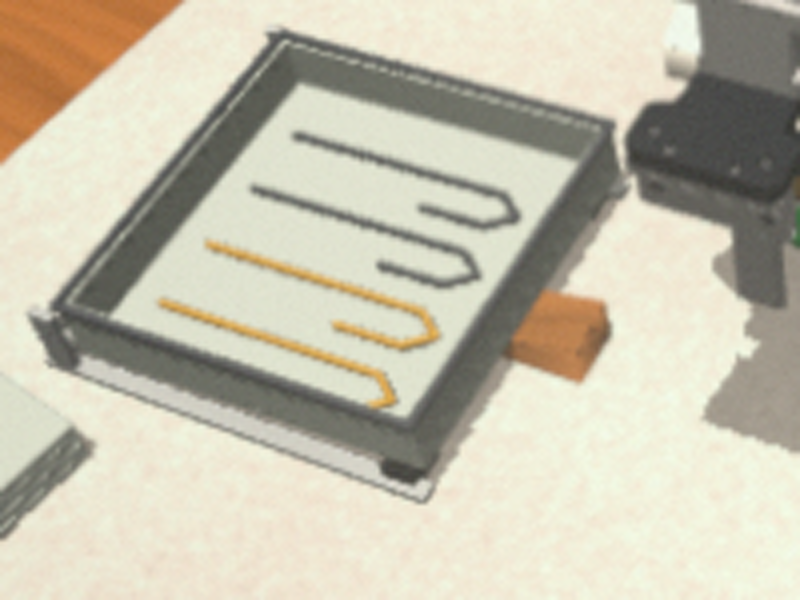

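The side view shows the heel at (605,300)-(580,380), as predicted for 81 mm in. The front rim corners are now at (614,122) and (410,425), 7–11 px higher than before, which is about 7 mm of lift. The wedge is flat, straight and free of the robot.

```bash
python3 -c "
from plant import robot;print(robot.sign_off())"
```

```text
the job is handed in; nothing more can be done
None
```

The wedge is jammed thin end first under the middle of the tray's front edge, which the camera images show raised about 7 mm, and the job was handed in at about 9 s; the sign-off gave no verdict.

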